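# Fetch a can capacitor from the crowded rack and spring-clamp it

## Task

Set the clamp first: push its sprung blue jaw back by the black post until the sear catches and holds it open. Then take the orange capacitor can out of the crowded rack, leaning in under the carrying handle through the gap between its neighbours without knocking them, stand it upright on the red bed between the open jaws and let go. Finally trip the red pedal so that the jaw snaps shut and grips the can upright against the black V-jaw.

Things in the scene. Friction and masses are not known exactly. Their poses are not given: they have to be found in the camera images.
- orange_can: The can capacitor to fetch: an upright orange cylinder, diameter 34 mm, 105 mm tall, about 0.14 kg, with two 4 mm brass screws on its top. Origin at the centre of its underside, z up along its axis. It stands in one of the three front pockets of the rack, and may be in any of them.
- rack: Grey rack fixed to the bench, 100 mm deep (x) by 208 mm wide (y). Origin at the centre of its underside; +x points from its open front side to its back, y along its rows, z up. Inner floor 8 mm above its underside. Front row of three cans at x = -23 mm; back row of three tall spray cans at x = +23 mm, rising 80 mm higher, 7 mm behind the front cans; their pocket walls are 68 mm high.
- front_row (a point): Centre of the front row (rack x = -23 mm, y = 0) at the top of its pocket walls, 28 mm above the bench. Three 38 mm square pockets, 20 mm deep, at y = -68, 0, +68 mm hold the orange, blue and black cans, in any order. The clear gap between two of these cans is about 34 mm.
- handle_bar (a point): Centre of the rack's steel carrying handle: a 12 mm bar along y straight above the front row, 215 mm above the bench, on uprights at the rack's back corners. With the spray cans it bars the way from straight above: lean the gripper towards the rack's front by 35 to 45 degrees and enter under the bar, fingers closing along y; lift 25 mm, then draw out to the front.
- blue_can: Neighbour in the front row: blue cylinder, 34 mm diameter, 110 mm tall, origin at the centre of its underside. To be left standing.
- black_can: Neighbour in the front row: black cylinder, 34 mm diameter, 114 mm tall, origin at the centre of its underside. To be left standing.
- spray_a: Green spray can in the back row, 44 mm diameter, 192 mm tall, origin at the centre of its underside. To be left standing.
- spray_b: White spray can with a red cap in the back row, same size and origin. To be left standing.
- spray_c: Yellow spray can in the back row, same size and origin. To be left standing.
- clamp: Sprung clamp fixed to the bench; red base plate 275 x 84 x 12 mm, its top is the bed. Origin on the underside, below the axis of a gripped can; +x from the black fixed V-jaw (x -41 to -8 mm) to the red pedal, z up. The blue jaw's flat face, 36 mm wide, is at x = +5 mm shut, +45 mm cocked. Both jaws' tops are 66 mm above the bench. Sear pivot at x = 160 mm.
- nest (a point): Point on the bed (12 mm above the bench) at x = +12 mm, y = 0 of the clamp: a good place for the underside of the can between the cocked jaws. The jaw then pushes the can about 12 mm back into the V.
- jaw_post (a point): Centre of the top of the black post on the sprung jaw: 16 mm in diameter, vertical, rising from 66 to 112 mm above the bench. Push it along the clamp's +x (or pinch it) to cock the jaw.
- jaw (a joint): Travel of the sprung jaw along the clamp's +x, in m: 0 shut and empty, about 0.012 gripping the can, 0.040 resting on the sear, 0.046 end stop. Push it past about 0.042 for the sear to drop. The spring pushes back with 6 N at 0, 10 N at 0.046; passing the sear adds about 3 N; at the end stop the force rises sharply.
- sear (a joint): Angle of the sear rocker in rad: 0 at rest, grows to 0.28 as the pedal is pushed down. With the jaw cocked it lets go at about 0.12 to 0.15.
- pedal (a point): Centre of the top of the red pedal, 46 x 40 mm plate, 43 mm above the bench at rest, at x = 207 mm of the clamp. Pressing it down about 6 mm (some 5 to 8 N) trips the sear; it can go 13 mm down.

How it is judged:
On the way, in this order (a step that is already met when the one before it is completed fails the run):
1. the sear holds the jaw cocked, with the fingers off the clamp (value of joint jaw above 0.037 m and contact force between the fingers and clamp below 0.3 N), for 0.3 s.
2. the orange can is lifted clear out of its pocket, the jaw still cocked (z of orange_can in the frame of rack above 0.05 m and value of joint jaw above 0.037 m), for 0.1 s.
3. the can stands upright on the bed between the cocked jaws, let go (x of orange_can in the frame of clamp between -0.006 and 0.034 m and y of orange_can in the frame of clamp between -0.02 and 0.02 m and z of orange_can in the frame of clamp between 0.008 and 0.016 m and angle between orange_can's own z axis and vertical below 0.08 rad and contact force between the fingers and orange_can below 0.3 N and value of joint jaw above 0.037 m), for 0.3 s.
At the end, for the whole second after the job is handed in: The orange can stands on the bed within 4 mm of flat height and 6 mm of the clamp's gripping axis, upright within 0.1 rad, at rest, gripped between V-jaw and sprung jaw (jaw between 0.008 and 0.017 m), the pedal back up; the other five cans still stand in the rack within 0.12 rad of upright (x of orange_can in the frame of clamp between -0.006 and 0.006 m and y of orange_can in the frame of clamp between -0.006 and 0.006 m and z of orange_can in the frame of clamp between 0.008 and 0.016 m and angle between orange_can's own z axis and vertical below 0.1 rad and value of joint jaw between 0.008 and 0.017 m and value of joint sear below 0.05 rad and linear speed of orange_can below 0.02 m/s and angle between each of blue_can, black_can, spray_a, spray_b, spray_c's own z axis and vertical below 0.12 rad); the robot touches nothing.
It fails at once if another can of the rack is knocked over, lifted or pushed out of place (20 mm or 0.25 rad) (angle between any of blue_can, black_can, spray_a, spray_b, spray_c's own z axis and vertical above 0.25 rad or distance of any of blue_can, black_can, spray_a, spray_b, spray_c from where it was at the start of the episode above 0.02 m).
It also fails if it takes over 51 s, if anything falls off the work surface, if the arm or the gripper's body presses on something with over 40 N, if the wrist force passes 120 N, or if a joint passes its speed limit or range.

## Robot

A 6-joint arm with a two-finger parallel gripper is mounted at the origin on the work surface. World frame = base frame: x ahead of the robot, y to its left, z up, the work surface at z = 0. Lengths are in m, angles in rad, forces in N, time in s.
With the tool pointing down it reaches from about 0.25 to 0.775 m from the base axis. Payload 4 kg.
Tool frame: the origin (TCP) lies at the very end of the fingers, on their centre line; the grasp point (between the pads) lies 19 mm behind it; z points along the fingers, y is the line along which they close (so a half turn about z gives the same grasp; the last joint's range is limited). The gripper opens to 94 mm and grips with 3 to 60 N. Pads are 16 mm wide; open, the fingers measure 119 mm over their backs; the gripper's body (75 mm by 177 mm) begins 78 mm behind the grasp point.
Start: joints at [-1.318, 0.087, 1.371, -0, 1.684, -0.103], TCP at [0.192, -0.516, 0.206] pointing down, gripper open.
Joint ranges: [-3.1, 3.1], [-0.76, 2.03], [0.27, 2.55], [-1.08, 4.22], [0.17, 2.65], [-2.57, 2.57]. Speed limits (rad/s): [2.79, 2.79, 3.14, 3.14, 3.14, 3.14].

## Interface

Orientations are given as [roll, pitch, yaw] about the fixed x, y, z axes, in that order (R = Rz(yaw) Ry(pitch) Rx(roll)).
In Python, from bench import robot gives the robot as it stands. The module is installed in compiled form; this text tells all that it offers.
- The arm moves only by the tool move_arm, never from a script. Its argument "deltas" is one flat list of numbers, 7 for each row, row after row: the turn, a rotation vector about the tool's x, y, z in rad, then the shift along the tool's x, y, z in cm, then the closure, from -1 (fully open) to 1 (shut). A call has 1 to 8 rows; each row is the pose to reach, as a shift and turn from the pose commanded when the call began, along the tool's axes at that moment; what a row does not reach only later rows make up. A row lasts 1/10 s, in which the tool goes at most 50 mm and 8.59 degrees, less where a joint would pass 70% of its speed; a pose out of reach is approached as far as the arm can. A call with a gripper value outside its range is refused whole. The fingers move at their own pace and stop on an object; the grip force is fixed at half the most. Time passes only in rows, so rows that repeat a pose let the fingers close. It gives the time, the measured TCP pose, the force, the opening and the grip force at its end, in the units of the state.
- robot.get_obs(): the state, without advancing time (a new reading comes with each control period).
- robot.snapshot(name): name is "side" or "top" or "wrist"; returns a dict with "image" (420x560x3 uint8, red, green, blue), "depth" (420x560 float32, m along the optical axis (not along the pixel's ray), 0 where there is no reading), "fov_y" (degrees; the focal length in pixels is half the picture's height over the tangent of half this angle, whatever the lens; pixels are square), "cx", "cy" (the principal point, pixels), "D" ([k1, k2, p1, p2, k3] as OpenCV has them; the pictures are not rectified), "origin" and "orientation" of the camera in the world; the wrist camera has in their place "T_tool_cam" (4x4, takes a point from camera to tool coordinates, whose origin is the TCP and whose axes are the flange's). Camera axes: x right, y up, looking along -z (the intrinsics and any distortion apply to the point x, -y, -z); pixel columns grow to the right and rows downward; lengths in m; the calibration is good to about 2 mm. A picture is of the moment at which its call begins: read the wrist's pose just before it.
- robot.close_job(): hands the job in; it is judged then, once.
The state is a dict: "time": time; "joint_positions": joint angles; "qvel": joint speeds; "joint_torque": joint torques, N m; "tool_pos": TCP position; "ee_rot": TCP orientation; "wrist_force": force on the tool from outside, world axes, zero at the start; "wrist_torque": the same for the moment, N m; "width": finger opening in m; "finger_force": force on a finger pad.
Only numpy, scipy, OpenCV 4.12 (cv2) and the standard library are available. Lean on these libraries where they do the work, as an engineer would, in place of code of your own. Each camera call takes 0.05 s, during which the arm holds its last target. There are 200 camera calls.

## Working session

There is one attempt and no reset: what is moved stays moved. The work goes in short steps, Python scripts to look and compute and a tool call to move; the robot and the scene stay as the last step left them, time stands still between calls to the robot, and variables do not carry over. Pictures are saved under pics/ and viewed, at most 10 in all, crops included, and the job is handed in when it is done.

Besides the shell and the picture viewer there is one more tool, called after "Emit:" by a JSON object that holds its "name" and its "arguments", one argument or row to a line. move_arm: Moves the arm, as the interface text tells. Its arguments: {"type":"object","properties":{"deltas":{"type":"array","items":{"type":"number"}}},"required":["deltas"]}

```bash
mkdir -p pics
cat > h.py <<'E'
import numpy as np, cv2
from scipy.spatial.transform import Rotation as R
from bench import robot
def snap(n):
    o=robot.get_obs(); s=robot.snapshot(n)
    f=210/np.tan(np.radians(s['fov_y'])/2)
    s['K']=np.array([[f,0,s['cx']],[0,f,s['cy']],[0,0,1]]);s['D']=np.array(s['D'],float)
    if n=='wrist':
        T=np.eye(4);T[:3,:3]=R.from_euler('xyz',o['ee_rot']).as_matrix();T[:3,3]=o['tool_pos'];T=T@np.array(s['T_tool_cam'])
    else:
        T=np.eye(4);r=np.array(s['orientation'],float)
        T[:3,:3]=r if r.shape==(3,3) else R.from_euler('xyz',r).as_matrix();T[:3,3]=s['origin']
    s['T']=T;return s
def cloud(s):
    v,u=np.mgrid[0:420,0:560]
    p=cv2.undistortPoints(np.stack([u,v],-1).reshape(-1,1,2).astype(float),s['K'],s['D']).reshape(420,560,2)
    d=s['depth'];c=np.stack([p[...,0]*d,-p[...,1]*d,-d],-1)
    w=c@s['T'][:3,:3].T+s['T'][:3,3];w[d<=0]=np.nan;return w
def save(s,n): cv2.imwrite(f'pics/{n}.png',s['image'][...,::-1])
E
python3 - <<'E'
from h import *
for n in('top','side'):
    s=snap(n);save(s,n+'0');print(n,s['origin'],s['orientation'],s['fov_y'],s['D'])
    np.savez(n+'0.npz',cloud=cloud(s),im=s['image'])
print(robot.get_obs())
E
```

```text
top [0.44320016 0.018511   0.98534304] [ 0.1480406  -0.0033787  -1.57200372] 52.53319471511938 [-0.05517794  0.          0.          0.          0.        ]
side [ 0.42898187 -0.58552683  0.60064127] [ 0.9526954  -0.02238229 -0.17215761] 54.28233100943497 [0.02583677 0.         0.         0.         0.        ]
{'time': 0.1, 'joint_positions': array([-1.31811600e+00,  8.78685782e-02,  1.37210238e+00,  2.85417602e-05,
        1.68360392e+00, -1.03072917e-01]), 'qvel': array([ 0.00058676, -0.00109587, -0.00228587,  0.00087124, -0.00102699,
       -0.00122499]), 'joint_torque': array([ 1.75293644e-03, -3.41251230e+01, -3.03302228e+01,  7.17891078e-02,
        3.03757098e-02, -9.32046078e-05]), 'tool_pos': array([ 0.19145695, -0.51506966,  0.20442845]), 'ee_rot': array([-3.13962387e+00, -2.32167964e-04,  3.55756201e-01]), 'wrist_force': array([-0.49049531, -0.27554381,  0.5401429 ]), 'wrist_torque': array([ 0.04381432,  0.02461256, -0.01233342]), 'finger_force': 0.0, 'width': 0.094065324090175}
```

View pics/top0.png

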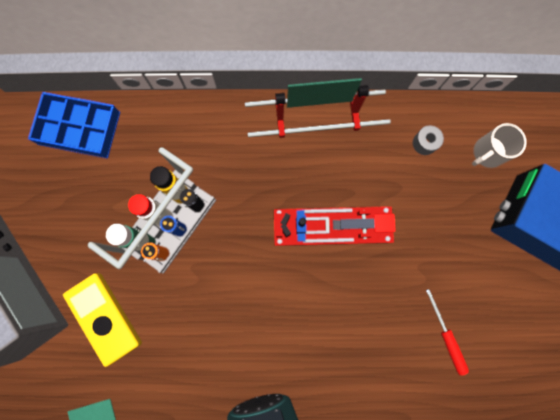

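View pics/side0.png

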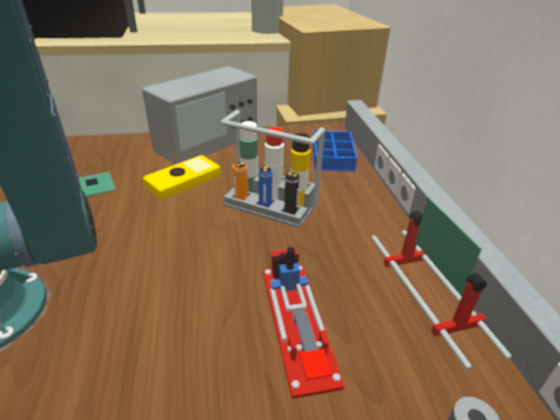

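The top view shows the clamp centred at about (335,225), V-jaw on the left and pedal on the right. The rack is at about (160,215), with the orange can at (150,252), blue at (170,224) and black at (190,197). The side view agrees: orange is the left-hand front can.

```bash
cat > m.py <<'E'
from h import *
def hsvmask(im,lo,hi):
    return cv2.inRange(cv2.cvtColor(im,cv2.COLOR_RGB2HSV),lo,hi)>0
for n in('top','side'):
    d=np.load(n+'0.npz');W=d['cloud'];im=d['im'];Z=W[...,2]
    red=hsvmask(im,(0,170,90),(6,255,255))|hsvmask(im,(174,170,90),(180,255,255))
    near=(W[...,0]>.25)&(W[...,0]<.62)&(W[...,1]>-.25)&(W[...,1]<.25)
    m=red&near&(Z>.004)&(Z<.02)
    p=W[m][:,:2].astype(np.float32);r=cv2.minAreaRect(p*1000);print(n,'plate',m.sum(),r, 'z',np.median(W[m][:,2]))
    m=red&near&(Z>.034)&(Z<.052);q=W[m];print(' pedal',m.sum(),q.min(0),q.max(0),q.mean(0))
    m=near&(Z>.085)&(Z<.125);print(' post',m.sum(),W[m].mean(0),W[m].min(0),W[m].max(0))
    m=near&(Z>.107)&(Z<.117);print(' post top',m.sum(),W[m].mean(0))
    rk=(W[...,0]>.3)&(W[...,0]<.62)&(W[...,1]>.2)&(W[...,1]<.5)
    org=hsvmask(im,(7,150,100),(18,255,255))&rk
    for a,b in((.03,.108),(.108,.12)):
        m=org&(Z>a)&(Z<b);print(' orange',a,m.sum(),np.median(W[m],0),W[m].min(0),W[m].max(0))
    blu=hsvmask(im,(105,120,50),(125,255,255))&rk&(Z>.03)&(Z<.13)
    print(' blue',blu.sum(),np.median(W[blu],0))
    m=rk&(Z>.205)&(Z<.232);p=W[m];print(' bar',m.sum(),p.mean(0),cv2.minAreaRect((p[:,:2]*1000).astype(np.float32)), p[:,2].max())
    m=rk&(Z>.185)&(Z<.204);print(' sprays',m.sum(),cv2.minAreaRect((W[m][:,:2]*1000).astype(np.float32)))
    m=rk&(Z>.018)&(Z<.034);print(' rackwall',m.sum(),cv2.minAreaRect((W[m][:,:2]*1000).astype(np.float32)),np.median(W[m],0))
E
python3 m.py
```

```text
top plate 1935 ((558.1465454101562, -112.71664428710938), (87.89537048339844, 274.64288330078125), 1.4786807298660278) z 0.012506885057166683
 pedal 475 [ 0.52796804 -0.24762024  0.03461024] [0.58847137 0.02112282 0.05042918] [ 0.55888902 -0.20940699  0.04374201]
 post 535 [0.57469263 0.19212049 0.11490873] [ 0.53194657 -0.04336282  0.08503942] [0.61969856 0.24997527 0.12494148]
 post top 110 [0.56275329 0.11383374 0.11305002]
 orange 0.03 133 [0.49248594 0.26514786 0.06636667] [0.47891859 0.26207683 0.03069672] [0.51651264 0.31889023 0.10731522]
 orange 0.108 114 [0.49286024 0.2750932  0.11416473] [0.47860247 0.25132504 0.10856893] [0.5500948  0.29639561 0.1191765 ]
 blue 200 [0.54198128 0.2307728  0.11450424]
 bar 916 [0.51865457 0.27353621 0.22052207] ((527.6295776367188, 261.3006896972656), (71.299072265625, 197.5218048095703), 35.279510498046875) 0.22524196812447705
 sprays 913 ((471.7138977050781, 361.75921630859375), (45.473663330078125, 405.26141357421875), 49.87174987792969)
 rackwall 1454 ((460.5001525878906, 357.51043701171875), (196.66343688964844, 370.42620849609375), 65
[... 492 characters left out ...]
.03 302 [0.49492532 0.26431713 0.06755195] [0.47752494 0.25827761 0.03055444] [0.5133142  0.29765016 0.10418716]
 orange 0.108 53 [0.4917326  0.26882045 0.11322366] [0.47820514 0.26170171 0.10904038] [0.50987779 0.28793316 0.11584158]
 blue 278 [0.54943378 0.22625812 0.07911678]
 bar 486 [0.52351665 0.26345655 0.217217  ] ((524.9296875, 260.1631774902344), (69.48438262939453, 190.300537109375), 34.3995246887207) 0.22238797087722578
 sprays 290 ((473.05938720703125, 361.0672607421875), (48.86551284790039, 404.62591552734375), 48.84585189819336)
 rackwall 1134 ((457.05560302734375, 353.6975402832031), (191.76377868652344, 364.826416015625), 65.42884826660156) [0.47961133 0.27452775 0.02777386]
```

```bash
cat > m2.py <<'E'
from h import *
from scipy.optimize import least_squares
hm=lambda im,lo,hi: cv2.inRange(cv2.cvtColor(im,cv2.COLOR_RGB2HSV),lo,hi)>0
for n in('top','side'):
    d=np.load(n+'0.npz');W=d['cloud'];im=d['im'];X,Y,Z=np.moveaxis(W,-1,0)
    red=hm(im,(0,170,90),(6,255,255))|hm(im,(174,170,90),(180,255,255))
    cl=(X>.5)&(X<.62)
    q=W[red&cl&(Z>.037)&(Z<.05)&(Y<-.15)];print(n,'pedal',len(q),q.mean(0),q.min(0),q.max(0))
    q=W[cl&(Z>.107)&(Z<.118)&(Y<.1)&(Y>-.1)];print(' posttop',len(q),q.mean(0),q.min(0),q.max(0))
    q=W[cl&(Z>.075)&(Z<.105)&(Y<.1)&(Y>-.1)];print(' postside',len(q),q.mean(0),q.min(0),q.max(0))
    b=hm(im,(100,120,50),(128,255,255))&cl&(Z>.058)&(Z<.074)&(Y<.1)
    q=W[b];print(' bluejaw top',len(q),q.mean(0),q.min(0),q.max(0))
    q=W[~b&cl&(Z>.058)&(Z<.074)&(Y<.1)&(Y>-.1)];print(' vjaw top',len(q),q.mean(0),q.min(0),q.max(0))
    rk=(X>.38)&(X<.66)&(Y>.15)&(Y<.42)
    q=W[rk&(Z>.207)&(Z<.232)]
    # bar: line in direction ~ (0.81,-0.59)
    l=cv2.fitLine(q[:,:2].astype(np.float32),cv2.DIST_HUBER if 0 else cv2.DIST_WELSCH,0,.001,.001).ravel();print(' bar line',l,np.degrees(np.arctan2(l[1],l[0])))
    for nm,m in(('org',hm(im,(7,150,80),(18,255,255))),('blu',hm(im,(105,120,50),(125,255,255)))):
        t=W[m&rk&(Z>.03)&(Z<.105)]; t=t[(t[:,0]<.6)]
        f=least_squares(lambda c:np.hypot(t[:,0]-c[0],t[:,1]-c[1])-.017,np.median(t[:,:2],0)+[.01,.014],loss='soft_l1',f_scale=.002)
        print(' ',nm,len(t),f.x,np.abs(f.fun).mean())
    for nm,lo,hi in(('org',.108,.12),('blu',.113,.125)):
        pass
    # spray tops
    c=[]
    t=rk&(Z>.19)&(Z<.206); lab=cv2.connectedComponentsWithStats(t.astype(np.uint8))
    for i in range(1,lab[0]):
        if lab[2][i,4]>30: q=W[lab[1]==i]; print(' spray',lab[2][i,4],q.mean(0))
E
python3 m2.py
```

```text
top pedal 455 [ 0.55920275 -0.21480513  0.04394606] [ 0.52796804 -0.24762024  0.0372048 ] [ 0.58847137 -0.16674231  0.04996967]
 posttop 46 [ 0.55492779 -0.03506669  0.11258592] [ 0.54861918 -0.04336282  0.10957699] [ 0.56155559 -0.02866962  0.11531023]
 postside 12 [ 0.54988211 -0.03251845  0.08936502] [ 0.54729277 -0.04040413  0.07962668] [ 0.55507807 -0.02751179  0.10208365]
 bluejaw top 199 [ 0.53610638 -0.30316698  0.06627345] [ 0.50000679 -0.56338296  0.05829569] [ 0.57218739 -0.0265613   0.07398829]
 vjaw top 266 [0.55404199 0.00536517 0.06455992] [ 0.52877101 -0.04436546  0.05808789] [0.57915933 0.01892664 0.07033942]
 bar line [ 0.79478914 -0.60688573  0.53525734  0.2563038 ] -37.36466
  org 130 [0.49420033 0.28044227] 0.0021765704972015743
  blu 87 [0.54848937 0.24303181] 0.001086517661703516
 spray 358 [0.62941985 0.2382691  0.1999264 ]
 spray 367 [0.57449219 0.27684066 0.19986406]
 spray 341 [0.51876478 0.3153143  0.19990576]
side pedal 934 [ 0.5596575  -0.21910805  0.04337388] [ 0.5289146  -0.24989326  0.03724521] [ 0.58938018 -0.1700683   0.04922618]
 posttop 52 [ 0.55539497 -0.03981335  0.111323  ] [ 0.54845537 -0.04596861  0.10758352] [ 0.56307951 -0.0310643   0.11449334]
 postside 101 [ 0.55464057 -0.0433882   0.09012944] [ 0.54805799 -0.04643627  0.07507007] [ 0.56273062 -0.03663395  0.10489276]
 bluejaw top 158 [ 0.55390357 -0.0411029   0.0655321 ] [ 0.53792066 -0.04911128  0.05820723] [ 0.57347951 -0.02642989  0.07295325]
 vjaw top 218 [ 0.55034623 -0.00530848  0.06381829] [ 0.52989725 -0.04834942  0.05819257] [0.58048404 0.01910079 0.07317175]
 bar line [ 0.8199125  -0.5724889   0.56182253  0.22690204] -34.92397
  org 302 [0.49417416 0.27916425] 0.001329388148694886
  blu 233 [0.54971276 0.24048699] 0.0009454945684267581
 spray 43 [0.52412032 0.3205408  0.19990247]
 spray 46 [0.58097901 0.28130097 0.19962106]
 spray 50 [0.63567027 0.24397103 0.19982747]
```

Run:
```python
from h import *
def w(q1,q23,psi,lean):
    Rt=R.from_euler('xyz',[np.pi,-lean,psi])
    M=(R.from_euler('z',q1)*R.from_euler('y',q23)).inv()*Rt*R.from_euler('z',-np.pi/2)
    return M.as_euler('ZYZ').round(2)
print('check',w(-1.318,1.458,.356,0))
for q23 in(1.3,1.6):
  for nm,q1,psi,l in(('post',-.07,.0235,0),('pick',.45,.963,.7),('pickF',.45,.963-np.pi,-.7),('pl-.5',-.06,-.5,.7),('pl-.8',-.06,-.8,.7),('pl-1.57',-.06,-1.57,.7),('pl0',-.06,0.,.7)):
    print(q23,nm,w(q1,q23,psi,l),l)
```

```text
check [-0.    1.68 -0.1 ]
1.3 post [-0.    1.84  1.48] 0
1.3 pick [0.34 1.23 1.04] 0.7
1.3 pickF [ 0.34  1.23 -2.1 ] -0.7
1.3 pl-.5 [-0.3   1.21  2.03] 0.7
1.3 pl-.8 [-0.47  1.31  2.31] 0.7
1.3 pl-1.57 [-0.71  1.74  2.92] 0.7
1.3 pl0 [0.04 1.14 1.51] 0.7
1.6 post [-0.    1.54  1.48] 0
1.6 pick [0.4  0.95 0.92] 0.7
1.6 pickF [ 0.4   0.95 -2.22] -0.7
1.6 pl-.5 [-0.35  0.92  2.13] 0.7
1.6 pl-.8 [-0.52  1.05  2.46] 0.7
1.6 pl-1.57 [-0.7   1.51  3.11] 0.7
1.6 pl0 [0.05 0.84 1.49] 0.7
```

```bash
cat >> h.py <<'E'
def rel(p,psi,lean,tip=True):
    """delta from measured pose; p = TCP target"""
    o=robot.get_obs();A=R.from_euler('xyz',o['ee_rot']);B=R.from_euler('xyz',[np.pi,-lean,psi])
    print('t',round(o['time'],2),'pos',o['tool_pos'].round(4),'F',o['wrist_force'].round(1),'w',round(o['width'],4))
    print('rot',(A.inv()*B).as_rotvec().round(3),'cm',(A.inv().apply(np.array(p)-o['tool_pos'])*100).round(2))
E
python3 -c "
from h import *
rel([.555,-.036,.20],.0235,0)"
```

```text
t 0.1 pos [ 0.1915 -0.5151  0.2044] F [-0.5 -0.3  0.5] w 0.0941
rot [-0.002  0.     0.332] cm [ 50.76 -32.24   0.52]
```

Emit:
{"name": "move_arm", "arguments": {
  "deltas": [0, 0, 0.33, 50.8, -32.2, 0.5, -0.2, 0, 0, 0.33, 50.8, -32.2, 0.5, -0.2, 0, 0, 0.33, 50.8, -32.2, 0.5, -0.2, 0, 0, 0.33, 50.8, -32.2, 0.5, -0.2, 0, 0, 0.33, 50.8, -32.2, 0.5, -0.2, 0, 0, 0.33, 50.8, -32.2, 0.5, -0.2, 0, 0, 0.33, 50.8, -32.2, 0.5, -0.2, 0, 0, 0.33, 50.8, -32.2, 0.5, -0.2]
}}

```text
time: 0.9
tool_pos: [0.4319, -0.1985, 0.2019]
ee_rot: [-3.142, 0.0, 0.026]
wrist_force: [1.2, -0.9, -0.1]
width: 0.0565
finger_force: 0.0
```

```bash
python3 -c "
from h import *
rel([.555,-.036,.20],.0235,0)"
```

```text
t 0.9 pos [ 0.4319 -0.1985  0.2019] F [ 1.2 -0.9 -0.1] w 0.0565
rot [-0.     0.     0.002] cm [ 12.72 -15.92   0.18]
```

Emit:
{"name": "move_arm", "arguments": {
  "deltas": [0, 0, 0, 10, -12.5, 0, -0.2, 0, 0, 0, 10, -12.5, 0, -0.2, 0, 0, 0, 10, -12.5, 0, -0.2, 0, 0, 0, 10, -12.5, 0, -0.2, 0, 0, 0, 10, -12.5, 0, -0.2, 0, 0, 0, 10, -12.5, 0, -0.2]
}}

```text
time: 1.5
tool_pos: [0.5274, -0.0736, 0.2018]
ee_rot: [3.141, 0.001, 0.025]
wrist_force: [-0.3, -0.8, -0.4]
width: 0.0569
finger_force: 0.0
```

Run:
```python
from h import *
rel([.555,-.036,.20],.0235,0)
s=snap('wrist');save(s,'w1');W=cloud(s);X,Y,Z=np.moveaxis(W,-1,0)
for nm,z0,z1 in(('posttop',.107,.118),('jawtops',.06,.071)):
    q=W[(Z>z0)&(Z<z1)&(X>.5)&(X<.61)&(Y>-.2)&(Y<.05)];print(nm,len(q),q.mean(0) if len(q) else 0,q.min(0) if len(q) else 0,q.max(0) if len(q) else 0)
```

```text
t 1.5 pos [ 0.5274 -0.0736  0.2018] F [-0.3 -0.8 -0.4] w 0.0569
rot [0.001 0.001 0.002] cm [ 2.86 -3.69  0.17]
posttop 379 [ 0.55634128 -0.03624408  0.11247387] [ 0.548657   -0.04378546  0.10705566] [ 0.56391841 -0.02841883  0.11485341]
jawtops 2459 [ 0.55634385 -0.0058376   0.06520126] [ 0.52961043 -0.04624419  0.06007177] [0.58085213 0.02072248 0.07062168]
```

View pics/w1.png

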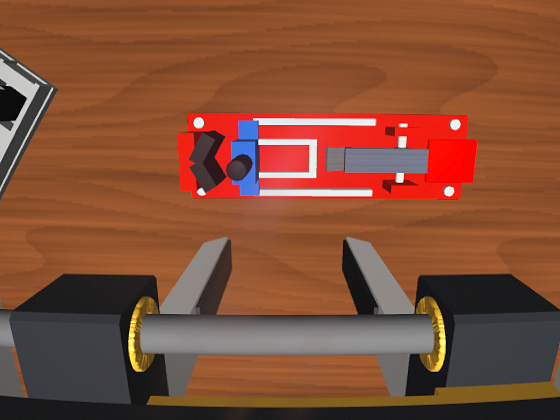

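The wrist view shows the post at (238,167) next to the blue jaw, with the jaw shut against the V-jaw. The cloud puts the post top at (0.556,-0.036).

Run:
```python
from h import *
print(np.array(robot.snapshot('wrist')['T_tool_cam']).round(3))
rel([.556,-.036,.082],.0235,0)
```

```text
[[-0.     0.972  0.233  0.066]
 [ 1.     0.    -0.001 -0.001]
 [-0.001  0.233 -0.972 -0.18 ]
 [ 0.     0.     0.     1.   ]]
t 1.6 pos [ 0.5273 -0.0744  0.2021] F [0.2 0.8 0.9] w 0.0563
rot [0.001 0.    0.   ] cm [ 2.97 -3.77 12.01]
```

Emit:
{"name": "move_arm", "arguments": {
  "deltas": [0, 0, 0, 2.9, -3.7, 0, -0.2, 0, 0, 0, 2.9, -3.7, 0, -0.2, 0, 0, 0, 2.9, -3.7, 6, -0.2, 0, 0, 0, 2.9, -3.7, 12, -0.2, 0, 0, 0, 2.9, -3.7, 12, -0.2, 0, 0, 0, 2.9, -3.7, 12, -0.2, 0, 0, 0, 2.9, -3.7, 12, -0.2]
}}

```text
time: 2.3
tool_pos: [0.5561, -0.0365, 0.0831]
ee_rot: [3.141, -0.001, 0.024]
wrist_force: [-0.1, 0.9, 0.6]
width: 0.0563
finger_force: 0.0
```

Run:
```python
from h import *
rel([.556,-.036,.082],.0235,0)
```

```text
t 2.3 pos [ 0.5561 -0.0365  0.0831] F [-0.1  0.9  0.6] w 0.0563
rot [ 0.001 -0.001  0.001] cm [-0.   -0.05  0.11]
```

Emit:
{"name": "move_arm", "arguments": {
  "deltas": [0, 0, 0, 0, 0, 0, 1, 0, 0, 0, 0, 0, 0, 1, 0, 0, 0, 0, 0, 0, 1, 0, 0, 0, 0, 0, 0, 1, 0, 0, 0, 0, 1.5, 0, 1, 0, 0, 0, 0, 3, 0, 1, 0, 0, 0, 0, 4, 0, 1, 0, 0, 0, 0, 4, 0, 1]
}}

```text
time: 3.1
tool_pos: [0.5573, -0.0727, 0.0828]
ee_rot: [-3.135, -0.001, 0.026]
wrist_force: [0.1, 8.2, 3.6]
width: 0.0156
finger_force: 30.0
```

Emit:
{"name": "move_arm", "arguments": {
  "deltas": [0, 0, 0, 0, 0.4, 0, 1, 0, 0, 0, 0, 0.7, 0, 1, 0, 0, 0, 0, 0.7, 0, 1, 0, 0, 0, 0, 0.7, 0, 1]
}}

```text
time: 3.5
tool_pos: [0.5574, -0.0785, 0.0828]
ee_rot: [-3.134, -0.001, 0.027]
wrist_force: [-0.8, 10.0, 3.8]
width: 0.0153
finger_force: 30.0
```

Emit:
{"name": "move_arm", "arguments": {
  "deltas": [0, 0, 0, 0, 0.3, 0, 1, 0, 0, 0, 0, 0.3, 0, 1, 0, 0, 0, 0, 0.3, 0, 1]
}}

```text
time: 3.8
tool_pos: [0.5575, -0.0814, 0.0828]
ee_rot: [-3.134, -0.001, 0.028]
wrist_force: [0.1, 10.5, 2.4]
width: 0.0155
finger_force: 30.0
```

Emit:
{"name": "move_arm", "arguments": {
  "deltas": [0, 0, 0, 0, -0.5, 0, 1, 0, 0, 0, 0, -0.5, 0, 1, 0, 0, 0, 0, -0.5, 0, 1]
}}

```text
time: 4.1
tool_pos: [0.5574, -0.0765, 0.0828]
ee_rot: [-3.134, -0.001, 0.028]
wrist_force: [-0.9, 9.8, 3.5]
width: 0.0153
finger_force: 30.0
```

Emit:
{"name": "move_arm", "arguments": {
  "deltas": [0, 0, 0, 0, 0.6, 0, 1, 0, 0, 0, 0, 0.7, 0, 1, 0, 0, 0, 0, 0.7, 0, 1, 0, 0, 0, 0, 0.7, 0, 1]
}}

```text
time: 4.5
tool_pos: [0.5575, -0.0826, 0.0828]
ee_rot: [-3.132, -0.001, 0.028]
wrist_force: [-1.3, 12.0, 4.5]
width: 0.0154
finger_force: 30.0
```

Emit:
{"name": "move_arm", "arguments": {
  "deltas": [0, 0, 0, 0, 0.2, 0, 1, 0, 0, 0, 0, 0.2, 0, 1, 0, 0, 0, 0, 0.2, 0, 1]
}}

```text
time: 4.8
tool_pos: [0.5575, -0.0827, 0.0828]
ee_rot: [-3.129, -0.0, 0.029]
wrist_force: [-0.2, 15.4, 4.4]
width: 0.0153
finger_force: 30.0
```

Emit:
{"name": "move_arm", "arguments": {
  "deltas": [0, 0, 0, 0, -0.4, 0, 1, 0, 0, 0, 0, -0.7, 0, 1, 0, 0, 0, 0, -0.7, 0, 1]
}}

```text
time: 5.1
tool_pos: [0.5574, -0.0779, 0.0828]
ee_rot: [-3.134, -0.001, 0.028]
wrist_force: [-1.4, 9.5, 2.6]
width: 0.0151
finger_force: 30.0
```

Emit:
{"name": "move_arm", "arguments": {
  "deltas": [0, 0, 0, 0, -0.3, 0, 1, 0, 0, 0, 0, -0.3, 0, 1, 0, 0, 0, 0, -0.3, 0, 1]
}}

```text
time: 5.4
tool_pos: [0.5574, -0.0764, 0.0828]
ee_rot: [-3.136, -0.001, 0.027]
wrist_force: [-1.9, 7.4, 2.6]
width: 0.0155
finger_force: 30.0
```

Force is falling with almost no movement, so the sear appears to hold. I'll open slightly and look.

Emit:
{"name": "move_arm", "arguments": {
  "deltas": [0, 0, 0, 0, -0.3, 0, 1, 0, 0, 0, 0, -0.3, 0, 1]
}}

```text
time: 5.6
tool_pos: [0.5574, -0.0762, 0.0828]
ee_rot: [3.141, -0.001, 0.026]
wrist_force: [0.3, 2.0, 3.0]
width: 0.0152
finger_force: 30.0
```

Emit:
{"name": "move_arm", "arguments": {
  "deltas": [0, 0, 0, 0, 0, 0, 0.2, 0, 0, 0, 0, 0, 0, 0.2, 0, 0, 0, 0, 0, 0, 0.2, 0, 0, 0, 0, 0, -5, 0.2, 0, 0, 0, 0, 0, -10, 0.2, 0, 0, 0, 0, 0, -15, -0.2, 0, 0, 0, 0, 0, -15, -0.2]
}}

```text
time: 6.3
tool_pos: [0.5607, -0.0773, 0.2417]
ee_rot: [3.137, -0.016, 0.026]
wrist_force: [1.0, -0.9, 0.1]
width: 0.0502
finger_force: 0.0
```

Run:
```python
from h import *
s=snap('side');W=cloud(s);X,Y,Z=np.moveaxis(W,-1,0)
q=W[(Z>.08)&(Z<.118)&(X>.53)&(X<.59)&(Y>-.15)&(Y<.03)];print('post',len(q),q.mean(0))
s=snap('wrist');save(s,'w2');W=cloud(s);X,Y,Z=np.moveaxis(W,-1,0)
for nm,z0,z1,y0,y1 in(('posttop',.107,.118,-.15,.05),('vjawtop',.06,.071,-.03,.05),('pedal',.038,.047,-.27,-.19)):
    q=W[(Z>z0)&(Z<z1)&(X>.5)&(X<.61)&(Y>y0)&(Y<y1)];print(nm,len(q),q.mean(0),q.min(0),q.max(0))
t=np.array([.571,.821]);G=np.array([.4935,.279,.094])
z=np.r_[t*np.sin(.7),-np.cos(.7)]
TCP=G+.019*z;print('pickTCP',TCP,'pre',TCP-.16*z,z)
rel(TCP-.16*z,.963,.7)
```

```text
post 158 [ 0.55581938 -0.08147189  0.1004503 ]
posttop 277 [ 0.55730898 -0.07566981  0.11250632] [ 0.54895127 -0.08324233  0.10727736] [ 0.56466675 -0.06804955  0.11465525]
vjawtop 1374 [0.55543335 0.00548901 0.0646581 ] [ 0.52967243 -0.01273487  0.06000231] [0.58084598 0.02028296 0.06911393]
pedal 1931 [ 0.56028563 -0.21922066  0.0439123 ] [ 0.52947566 -0.24641517  0.03823565] [ 0.58962688 -0.19006457  0.04698873]
pickTCP [0.50048912 0.28904915 0.079468  ] pre [0.44163339 0.20442472 0.20184275] [ 0.3678483   0.52890272 -0.76484219]
t 6.4 pos [ 0.5579 -0.0766  0.234 ] F [ 0.3  0.1 -0.2] w 0.0551
rot [ 0.331  0.644 -0.897] cm [-10.92 -28.39   3.14]
```

The wrist and side clouds agree: the post is now at y≈-0.076, about 40 mm of travel, and it stays there with the fingers clear. Next is the pre-grasp pose.

Emit:
{"name": "move_arm", "arguments": {
  "deltas": [0.33, 0.64, -0.9, -10.9, -28.4, 3.1, -0.2, 0.33, 0.64, -0.9, -10.9, -28.4, 3.1, -0.2, 0.33, 0.64, -0.9, -10.9, -28.4, 3.1, -0.2, 0.33, 0.64, -0.9, -10.9, -28.4, 3.1, -0.2, 0.33, 0.64, -0.9, -10.9, -28.4, 3.1, -0.2, 0.33, 0.64, -0.9, -10.9, -28.4, 3.1, -0.2, 0.33, 0.64, -0.9, -10.9, -28.4, 3.1, -0.2, 0.33, 0.64, -0.9, -10.9, -28.4, 3.1, -0.2]
}}

```text
time: 7.2
tool_pos: [0.4376, 0.2071, 0.1976]
ee_rot: [-3.133, -0.695, 0.969]
wrist_force: [0.2, -0.7, -0.1]
width: 0.0564
finger_force: 0.0
```

Emit:
{"name": "move_arm", "arguments": {
  "deltas": [0, 0, 0, 0, 0, 0, -0.2, 0, 0, 0, 0, 0, 0, -0.2]
}}

```text
time: 7.4
tool_pos: [0.4404, 0.2044, 0.1993]
ee_rot: [-3.132, -0.692, 0.957]
wrist_force: [0.9, -0.2, 0.2]
width: 0.0562
finger_force: 0.0
```

```bash
cat > p.py <<'E'
from h import *
from scipy.optimize import least_squares
hm=lambda im,lo,hi: cv2.inRange(cv2.cvtColor(im,cv2.COLOR_RGB2HSV),lo,hi)>0
s=snap('wrist');save(s,'w3');W=cloud(s);im=s['image'];X,Y,Z=np.moveaxis(W,-1,0)
rk=(X>.38)&(X<.62)&(Y>.15)&(Y<.42)
for nm,m in(('org',hm(im,(7,150,80),(18,255,255))),('blu',hm(im,(105,120,50),(125,255,255)))):
    t=W[m&rk&(Z>.035)&(Z<.1)]
    if len(t)<20: print(nm,len(t));continue
    f=least_squares(lambda c:np.hypot(t[:,0]-c[0],t[:,1]-c[1])-.017,np.median(t[:,:2],0)+[.01,.014],loss='soft_l1',f_scale=.002)
    print(nm,len(t),f.x,np.abs(f.fun).mean(),t[:,2].max())
print(robot.get_obs()['joint_positions'].round(2))
z=np.r_[np.array([.571,.821])*np.sin(.7),-np.cos(.7)]
rel(np.array([.4935,.279,.094])+(.019-.16)*z,.963,.7)
E
python3 p.py
```

```text
org 922 [0.49377256 0.28013777] 0.0012047558845272618 0.0999654805123556
blu 992 [0.54985073 0.24124543] 0.0007006954444881954 0.09997887320627746
[-0.12 -0.44  1.99  0.63  1.29  0.41]
t 7.45 pos [0.4408 0.2046 0.2003] F [-0.3 -0.2  0.1] w 0.0569
rot [-0.005  0.007 -0.003] cm [ 0.13  0.07 -0.1 ]
```

View pics/w3.png

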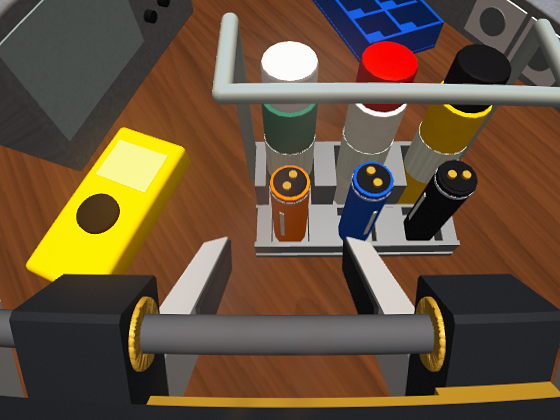

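The wrist view shows the orange can at (290,205), centred between the fingers, blue at (370,200) to the right and the bar at row 95. The can fit is within 1 mm of the plan, so I go in along the tool axis.

Emit:
{"name": "move_arm", "arguments": {
  "deltas": [-0.005, 0.007, 0, 0.1, 0.05, 4, -0.2, -0.005, 0.007, 0, 0.1, 0.05, 7, -0.2, -0.005, 0.007, 0, 0.1, 0.05, 10, -0.2, -0.005, 0.007, 0, 0.1, 0.05, 12, -0.2, -0.005, 0.007, 0, 0.1, 0.05, 12, -0.2, -0.005, 0.007, 0, 0.1, 0.05, 12, -0.2]
}}

```text
time: 8.05
tool_pos: [0.4851, 0.2691, 0.1098]
ee_rot: [-3.14, -0.701, 0.963]
wrist_force: [-0.2, -0.4, 1.2]
width: 0.0563
finger_force: 0.0
```

Run:
```python
from h import *
z=np.r_[np.array([.571,.821])*np.sin(.7),-np.cos(.7)]
rel(np.array([.4937,.2797,.094])+.019*z,.963,.7)
```

```text
t 8.05 pos [0.4851 0.2691 0.1098] F [-0.2 -0.4  1.2] w 0.0563
rot [-0.001 -0.001  0.   ] cm [0.02 0.1  3.99]
```

Emit:
{"name": "move_arm", "arguments": {
  "deltas": [0, 0, 0, 0, 0.1, 2, -0.2, 0, 0, 0, 0, 0.1, 4, -0.2, 0, 0, 0, 0, 0.1, 4, -0.2, 0, 0, 0, 0, 0.1, 4, -0.2]
}}

```text
time: 8.45
tool_pos: [0.501, 0.2891, 0.0804]
ee_rot: [3.141, -0.703, 0.964]
wrist_force: [-0.5, -0.8, -0.4]
width: 0.0562
finger_force: 0.0
```

Emit:
{"name": "move_arm", "arguments": {
  "deltas": [0, 0, 0, 0, 0, 0, 1, 0, 0, 0, 0, 0, 0, 1, 0, 0, 0, 0, 0, 0, 1, 0, 0, 0, 0, 0, 0, 1]
}}

```text
time: 8.85
tool_pos: [0.5011, 0.2892, 0.08]
ee_rot: [3.14, -0.703, 0.963]
wrist_force: [-0.8, -1.5, 1.6]
width: 0.0336
finger_force: 30.0
```

Emit:
{"name": "move_arm", "arguments": {
  "deltas": [0, 0, 0, 0.6, 0, -0.7, 1, 0, 0, 0, 1.2, 0, -1.4, 1, 0, 0, 0, 1.8, 0, -2.1, 1, 0, 0, 0, 1.8, 0, -2.1, 1, 0, 0, 0, 0.3, 0, -3.4, 1, 0, 0, 0, -2, 0, -5.3, 1, 0, 0, 0, -4.3, 0, -7.2, 1, 0, 0, 0, -6.6, 0, -9.1, 1]
}}

```text
time: 9.65
tool_pos: [0.4373, 0.1992, 0.1058]
ee_rot: [3.142, -0.701, 0.965]
wrist_force: [0.1, -1.1, -2.7]
width: 0.0337
finger_force: 30.0
```

Run:
```python
from h import *
G=np.array([.5563,-.033,.098+.15]);psi=-.5
z=np.r_[np.cos(psi)*np.sin(.7),np.sin(psi)*np.sin(.7),-np.cos(.7)]
o=robot.get_obs();p=o['tool_pos'];print(p,o['width'],o['joint_positions'].round(2))
rel(p+np.array([-.03,-.04,.09]),.963,.7)
rel(G+.019*z,psi,.7)
```

```text
[0.43726391 0.19920965 0.10576768] 0.03372703761083521 [-0.14 -0.38  2.15  0.69  1.12  0.24]
t 9.65 pos [0.4373 0.1992 0.1058] F [ 0.1 -1.1 -2.7] w 0.0337
rot [-0.001 -0.001  0.001] cm [  1.99  -0.19 -10.1 ]
t 9.65 pos [0.4373 0.1992 0.1058] F [ 0.1 -1.1 -2.7] w 0.0337
rot [-9.44e-01 -1.00e-03  1.12e+00] cm [ -1.06  24.23 -17.61]
```

Emit:
{"name": "move_arm", "arguments": {
  "deltas": [0, 0, 0, 1, -0.1, -4, 1, 0, 0, 0, 2, -0.1, -8, 1, 0, 0, 0, 2, -0.1, -10, 1, -0.2, 0, 0.23, 1, 6, -12, 1, -0.3, 0, 0.35, 1, 9, -13, 1, -0.4, 0, 0.47, 0.5, 12, -14, 1, -0.5, 0, 0.59, 0, 15, -15, 1, -0.5, 0, 0.59, 0, 15, -15, 1]
}}

```text
time: 10.45
tool_pos: [0.5074, 0.0314, 0.2206]
ee_rot: [3.14, -0.7, 0.229]
wrist_force: [0.3, 1.0, -2.1]
width: 0.0334
finger_force: 30.0
```

```bash
cat > pl.py <<'E'
from h import *
import sys
G=np.array([.5563,-.033,.098+float(sys.argv[1])]);psi=-.5
z=np.r_[np.cos(psi)*np.sin(.7),np.sin(psi)*np.sin(.7),-np.cos(.7)]
print(robot.get_obs()['joint_positions'].round(2))
rel(G+.019*z,psi,.7)
E
python3 pl.py .13
```

```text
[-0.26 -0.52  2.    0.36  1.06  1.  ]
t 10.45 pos [0.5074 0.0314 0.2206] F [ 0.3  1.  -2.1] w 0.0334
rot [-0.468 -0.001  0.557] cm [2.76 8.19 3.28]
```

Emit:
{"name": "move_arm", "arguments": {
  "deltas": [-0.09, 0, 0.11, 0.6, 1.6, 0.6, 1, -0.18, 0, 0.22, 1.1, 3.3, 1.3, 1, -0.28, 0, 0.33, 1.7, 4.9, 2, 1, -0.37, 0, 0.45, 2.2, 6.5, 2.6, 1, -0.47, 0, 0.56, 2.8, 8.2, 3.3, 1, -0.47, 0, 0.56, 2.8, 8.2, 3.3, 1, -0.47, 0, 0.56, 2.8, 8.2, 3.3, 1]
}}

```text
time: 11.15
tool_pos: [0.5671, -0.0336, 0.2114]
ee_rot: [3.14, -0.697, -0.49]
wrist_force: [0.1, 0.1, -1.4]
width: 0.0334
finger_force: 30.0
```

```bash
python3 pl.py .13
python3 - <<'E'
from h import *
from scipy.optimize import least_squares
hm=lambda im,lo,hi: cv2.inRange(cv2.cvtColor(im,cv2.COLOR_RGB2HSV),lo,hi)>0
for n in('side','top'):
    s=snap(n);W=cloud(s);im=s['image'];X,Y,Z=np.moveaxis(W,-1,0)
    if n=='side': save(s,'side1')
    m=hm(im,(7,150,80),(18,255,255))&(X>.45)&(X<.65)&(Y>-.12)&(Y<.08)&(Z>.08);t=W[m]
    print(n,len(t))
    if len(t)<30: continue
    f=least_squares(lambda c:np.hypot(t[:,0]-c[0]-c[2]*(t[:,2]-.2),t[:,1]-c[1]-c[3]*(t[:,2]-.2))-.017,[.556,-.033,0,0],loss='soft_l1',f_scale=.002)
    print(f.x,np.abs(f.fun).mean(),np.percentile(t[:,2],[1,99]))
E
```

```text
[ 0.04 -0.29  1.86 -0.4   0.98  2.23]
t 11.15 pos [ 0.5671 -0.0336  0.2114] F [ 0.1  0.1 -1.4] w 0.0334
rot [-0.005  0.003  0.008] cm [ 0.32  0.46 -0.  ]
side 587
[ 0.55639688 -0.02875925  0.01458067  0.00949307] 0.0007964446275899027 [0.1416943  0.24654078]
top 244
[ 0.55888038 -0.02767619 -0.23161452  0.00456515] 0.00991445766385205 [0.16455813 0.32122339]
```

View pics/side1.png

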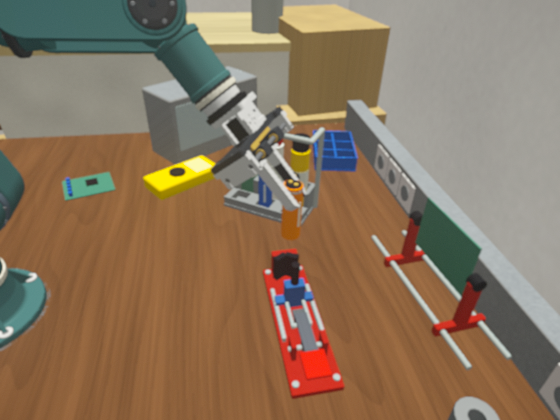

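The side view shows the can held upright at (290,210) above the open clamp, with the other cans still standing in the rack. I correct by 5 mm sideways and descend.

Emit:
{"name": "move_arm", "arguments": {
  "deltas": [-0.005, 0.003, 0.008, 0.3, 0.45, 0, 1, -0.005, 0.003, 0.008, 0.3, 0.45, 0, 1, -0.005, 0.003, 0.008, -1.6, 0.45, 2.3, 1, -0.005, 0.003, 0.008, -3.5, 0.45, 4.6, 1, -0.005, 0.003, 0.008, -5.4, 0.45, 6.9, 1, -0.005, 0.003, 0.008, -6.8, 0.45, 8.4, 1, -0.005, 0.003, 0.008, -6.8, 0.45, 8.4, 1, -0.005, 0.003, 0.008, -6.8, 0.45, 8.4, 1]
}}

```text
time: 12.05
tool_pos: [0.5665, -0.0405, 0.1053]
ee_rot: [-3.14, -0.703, -0.504]
wrist_force: [0.1, 0.1, -1.4]
width: 0.0336
finger_force: 30.0
```

```bash
cat > c.py <<'E'
from h import *
from scipy.optimize import least_squares
hm=lambda im,lo,hi: cv2.inRange(cv2.cvtColor(im,cv2.COLOR_RGB2HSV),lo,hi)>0
s=snap('side');W=cloud(s);im=s['image'];X,Y,Z=np.moveaxis(W,-1,0)
m=hm(im,(7,150,80),(18,255,255))&(X>.45)&(X<.65)&(Y>-.12)&(Y<.08)&(Z>.02);t=W[m]
f=least_squares(lambda c:np.hypot(t[:,0]-c[0]-c[2]*(t[:,2]-.1),t[:,1]-c[1]-c[3]*(t[:,2]-.1))-.017,[.556,-.033,0,0],loss='soft_l1',f_scale=.002)
print(len(t),f.x,np.abs(f.fun).mean(),np.percentile(t[:,2],[1,99]))
q=W[(Z>.08)&(Z<.118)&(X>.53)&(X<.59)&(Y>-.15)&(Y<-.06)];print('post',len(q),q.mean(0))
E
python3 pl.py 0; python3 c.py
```

```text
[ 0.03 -0.2   2.02 -0.5   0.76  2.37]
t 12.05 pos [ 0.5665 -0.0405  0.1053] F [ 0.1  0.1 -1.4] w 0.0336
rot [ 0.001 -0.003 -0.003] cm [-1.44 -0.17  1.64]
364 [ 0.55591074 -0.03515527  0.02944551 -0.00551708] 0.004263558760598284 [0.03021864 0.14065767]
post 200 [ 0.55443757 -0.0777272   0.10294153]
```

Emit:
{"name": "move_arm", "arguments": {
  "deltas": [0, 0, 0, -0.6, -0.1, 0.8, 1, 0, 0, 0, -1.1, -0.15, 1.3, 1, 0, 0, 0, -1.3, -0.15, 1.55, 1, 0, 0, 0, -1.3, -0.15, 1.55, 1]
}}

```text
time: 12.5
tool_pos: [0.5672, -0.0388, 0.0841]
ee_rot: [-3.141, -0.702, -0.503]
wrist_force: [-0.0, 0.0, -2.4]
width: 0.0333
finger_force: 30.0
```

Emit:
{"name": "move_arm", "arguments": {
  "deltas": [0, 0, 0, -0.06, 0, 0.08, 1, 0, 0, 0, -0.13, 0, 0.15, 1, 0, 0, 0, -0.13, 0, 0.15, 1]
}}

```text
time: 12.8
tool_pos: [0.568, -0.039, 0.084]
ee_rot: [-3.14, -0.705, -0.504]
wrist_force: [-3.8, -0.9, 3.6]
width: 0.0333
finger_force: 30.0
```

Emit:
{"name": "move_arm", "arguments": {
  "deltas": [0, 0, 0, 0, 0, 0, 0.05, 0, 0, 0, 0, 0, 0, 0.05, 0, 0, 0, 0, 0, 0, 0.05, 0, 0, 0, 0, 0, 0, 0.05]
}}

```text
time: 13.2
tool_pos: [0.567, -0.0387, 0.082]
ee_rot: [-3.14, -0.702, -0.504]
wrist_force: [-0.2, 0.3, 0.3]
width: 0.0442
finger_force: 0.0
```

Emit:
{"name": "move_arm", "arguments": {
  "deltas": [0, 0, 0, 0, 0, -1.5, 0.05, 0, 0, 0, 0, 0, -4, 0.05, 0, 0, 0, 0, 0, -7, 0.05, 0, 0, 0, 0, 0, -10, 0.05, 0, 0, 0, 0, 0, -13, 0.05, 0, 0, 0, 0, 0, -16, 0.05, 0, 0, 0, 0, 0, -16, 1]
}}

```text
time: 13.9
tool_pos: [0.4776, 0.0123, 0.2094]
ee_rot: [-3.133, -0.709, -0.506]
wrist_force: [0.6, 0.5, 0.5]
width: 0.0395
finger_force: 0.0
```

```bash
python3 c.py
python3 - <<'E'
from h import *
s=snap('side');cv2.imwrite('pics/side2.png',cv2.resize(s['image'][130:410,180:400,::-1],None,fx=2,fy=2))
rel([.560,-.229,.15],0,0)
E
```

```text
451 [ 0.55633301 -0.03432909  0.03144825 -0.04760009] 0.003474291928725656 [0.02380465 0.11892052]
post 158 [ 0.55580653 -0.08153568  0.10041885]
t 14.0 pos [0.4768 0.0112 0.2045] F [-0.1 -0.3 -0.6] w 0.0322
rot [ 0.175 -0.688 -0.482] cm [10.88 17.06 16.32]
```

View pics/side2.png

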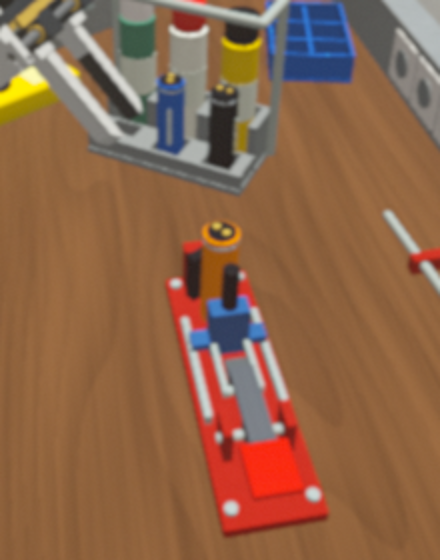

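The enlarged crop shows the can upright in the open clamp at (222,265), with the blue jaw still back at (230,320). The neighbours stand, and the robot is clear. Now to the pedal.

Emit:
{"name": "move_arm", "arguments": {
  "deltas": [0.175, -0.69, -0.48, 10.9, 17.1, 16.3, 1, 0.175, -0.69, -0.48, 10.9, 17.1, 16.3, 1, 0.175, -0.69, -0.48, 10.9, 17.1, 16.3, 1, 0.175, -0.69, -0.48, 10.9, 17.1, 16.3, 1, 0.175, -0.69, -0.48, 10.9, 17.1, 16.3, 1, 0.175, -0.69, -0.48, 10.9, 17.1, 16.3, 1, 0.175, -0.69, -0.48, 10.9, 17.1, 16.3, 1, 0.175, -0.69, -0.48, 10.9, 17.1, 16.3, 1]
}}

```text
time: 14.8
tool_pos: [0.5595, -0.2345, 0.1405]
ee_rot: [-3.135, 0.015, -0.008]
wrist_force: [-0.3, 0.5, -0.4]
width: 0.0002
finger_force: 0.0
```

```bash
python3 -c "
from h import *
rel([.561,-.228,.055],0,0)"
```

```text
t 14.8 pos [ 0.5595 -0.2345  0.1405] F [-0.3  0.5 -0.4] w 0.0002
rot [-0.007  0.015 -0.008] cm [ 0.28 -0.59  8.55]
```

Emit:
{"name": "move_arm", "arguments": {
  "deltas": [0, 0, 0, 0, 0, 0, 1, 0, 0, 0, 0, 0, 0, 1, 0, 0, 0, 0, 0, 4, 1, 0, 0, 0, 0, 0, 8, 1, 0, 0, 0, 0, 0, 8.5, 1, 0, 0, 0, 0, 0, 8.5, 1]
}}

```text
time: 15.4
tool_pos: [0.5581, -0.2282, 0.0659]
ee_rot: [-3.141, 0.003, -0.001]
wrist_force: [-0.4, -0.4, -0.3]
width: 0.0005
finger_force: 0.0
```

Pedal top is at about 0.043. I press in steps down to about 0.034.

Emit:
{"name": "move_arm", "arguments": {
  "deltas": [0, 0, 0, 0, 0, 1, 1, 0, 0, 0, 0, 0, 2, 1, 0, 0, 0, 0, 0, 2.6, 1, 0, 0, 0, 0, 0, 3, 1, 0, 0, 0, 0, 0, 3.2, 1, 0, 0, 0, 0, 0, 3.2, 1]
}}

```text
time: 16.0
tool_pos: [0.5597, -0.2305, 0.0337]
ee_rot: [3.141, 0.001, -0.003]
wrist_force: [0.4, -2.4, 2.4]
width: 0.0002
finger_force: 1.4
```

```bash
python3 c.py
```

```text
310 [ 0.55570955 -0.02264463  0.03084495 -0.08077418] 0.0035617562356163486 [0.02501431 0.11909269]
post 0 [nan nan nan]c.py:8: RuntimeWarning: Mean of empty slice.
  q=W[(Z>.08)&(Z<.118)&(X>.53)&(X<.59)&(Y>-.15)&(Y<-.06)];print('post',len(q),q.mean(0))
  ret = um.true_divide(
```

The jaw has snapped shut and the can has moved to y≈-0.022. I retract.

Emit:
{"name": "move_arm", "arguments": {
  "deltas": [0, 0, 0, 0, 0, -2, 1, 0, 0, 0, 0, 0, -6, 1, 0, 0, 0, 0, 0, -11, 1, 0, 0, 0, 0, 0, -16, 1, 0, 0, 0, 0, 0, -16, 1, 0, 0, 0, 0, 0, -16, 1, 0, 0, 0, 0, 0, -16, 1]
}}

```text
time: 16.75
tool_pos: [0.5585, -0.229, 0.1911]
ee_rot: [-3.138, 0.006, -0.002]
wrist_force: [-0.5, 0.8, -0.4]
width: 0.0006
finger_force: 0.0
```

Run:
```python
from h import *
s=snap('side');cv2.imwrite('pics/side3.png',cv2.resize(s['image'][110:410,180:400,::-1],None,fx=2,fy=2))
W=cloud(s);X,Y,Z=np.moveaxis(W,-1,0)
q=W[(Z>.08)&(Z<.11)&(X>.54)&(X<.58)&(Y>-.07)&(Y<-.043)];print('post',len(q),q.mean(0))
print(robot.get_obs()['wrist_force'],robot.get_obs()['tool_pos'])
```

```text
post 110 [ 0.55482118 -0.05503493  0.09520116]
[0.53770475 0.1519591  0.02063764] [ 0.55828318 -0.22895665  0.19049248]
```

View pics/side3.png

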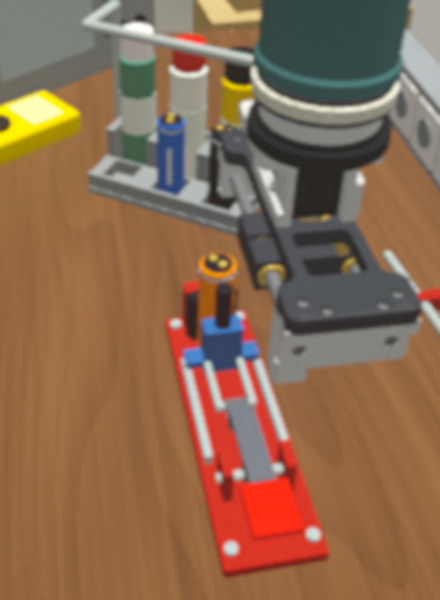

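The crop shows the can upright at (217,290), gripped between V-jaw and blue jaw, with the pedal back up at (272,508). The post reads about 12 mm of jaw travel, as expected when gripping.

```bash
python3 -c "
from h import *
print(robot.close_job())"
```

```text
the job is handed in; nothing more can be done
None
```

The job is handed in at about 17 s on the robot clock: the last look showed the can gripped upright in the clamp, the pedal back up, the visible rack cans standing and the robot clear; no verdict was returned.

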